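Slide the loaded carving tray across to the light table

TASK

Slide the loaded tray from the wooden riser across the gap onto the light table, between its rails, keeping it level so that it neither noses down into the gap nor is lifted and carried. Push it home, flush against the black buffer on the blue stop bar, press it there for a moment with a light, steady push of about 8 N that does not shift the bar, then let go and leave it touching the buffer; keep your hand off the stop. Do not force it if it jams, leave the jar standing and everything in the tray, and do not disturb the other things on the table.

Things in the scene. Friction and masses are not known exactly. Their poses are not given: they have to be found in the camera images.
- tray: pale wooden tray, 150 (x) x 230 (y) mm, 0.75 to 1 kg with its load, waxed underside, sliding drag 1 to 3 N. Origin: underside, centre; z up; it leads with its -y end. Floor 8 mm thick, lower leading edge bevelled over 15 mm. A 22 mm high rim encloses the load in the leading half (y -115 to +10). Centre of mass only 50 to 65 mm from the leading end, so unless held level it noses down into the gap
- tray_front (a point): middle of the tray's leading face, 12 mm above its underside (tray frame 0, -115, 12 mm); the face is flat and 150 mm wide
- tray_handle (a point): grip point of the tray's handle: an upright, smooth lacquered dark wood plate 12 mm thick (along tray y), 70 mm wide (tray x), from 8 to 53 mm above the tray's underside; this point is at its middle, 35 mm above the underside, tray frame (0, 85, 35) mm. 24 mm of bare floor behind it, 69 mm in front of it
- bench: fixed wooden carving riser on which the tray starts, top 220 (x) x 280 (y) mm, 60 mm high, open below. Origin: centre of its footprint, on the table; its -y edge (140 mm from the origin) faces the gap (95 to 115 mm wide) to the light table
- rest: fixed light table, white top 220 (x) x 325 (y) mm, 60 mm high, its top 1 to 3 mm lower than the riser's. Origin: on its underside, mid-width, 150 mm from its edge at the gap; +y points back to the gap; the last 15 mm at the gap slope down 6 mm. Dark side rails 14 mm high run along y from -130 to +105 mm, inner faces at x = -83 and +83 mm, flaring outwards at the mouth
- stop: blue stop bar across the light table near its far end, 120 mm wide, held only by friction: it slides away if pushed with over 15 N. Origin: middle of its near face, at the light table's top; +y points to the incoming tray. It carries a black rubber buffer plate (90 mm wide, 5 to 27 mm above the top, gives 1 mm per 10 N), screwed out to an unmeasured 6 to 36 mm in front of that face; the tray meets the buffer
- block: steel bench block 62 x 62 x 17 mm, about 0.5 kg, loose in the tray's front cell on its -x side. Origin: underside, centre
- jar: amber jar 44 mm across, 58 mm tall, 0.12 kg, standing loose in the tray's front cell on its +x side. Origin: underside, centre; z up
- tine: carved antler tine about 120 x 18 mm, loose in the tray's rear cell. Origin: middle of its underside
- antler: bystander: whole antler lying on the table (about 280 x 130 mm). Origin: underside, near the middle
- ink: bystander: glass ink bottle, 48 mm across, 75 mm tall. Origin: underside, near the middle
- knife: bystander: knife lying on the table in the gap between the two surfaces: pale handle, blue sheath, 165 x 26 x 20 mm, below the surfaces. Origin: underside, near the middle
- scriber: bystander: black-handled scriber, 150 mm long. Origin: underside, near the middle
- mug: bystander: blue mug, 80 mm across, 95 mm tall. Origin: underside, near the middle
- loupe: bystander: black eye loupe, 38 mm across, 30 mm tall. Origin: underside, near the middle
There are look-alikes about, which are no part of the job. Leave any turquoise or yellow look-alike of the tine alone. There is more than one size of the block; the one meant has the size given above.

How it is judged (in metres and radians):
On the way, in this order (a step that is already met when the one before it is completed fails the run):
1. the tray bridges the gap: its leading end is 50 mm onto the light table, level and bearing on it (y of tray_front in the frame of rest below 0.1 m and angle between tray's own z axis and vertical below 0.03 rad and contact force between tray and rest above 0.2 N), for 0.1 s.
2. the tray is pressed against the stop's buffer with more than 3 N (contact force between tray and stop above 3 N and y of tray_front in the frame of stop below 0.038 m), for 0.3 s.
At the end, for the whole second after the job is handed in: the tray lies flat and at rest on the light table between the rails, its leading face touching the stop's buffer (contact above 0.1 N) and square to the bar within 0.035 rad, jar upright and block, jar and tine still in the tray (y of tray_front in the frame of stop below 0.038 m and contact force between tray and stop above 0.1 N and angle between the y axis of tray and the y axis of stop, either way round below 0.035 rad and x of tray in the frame of rest between -0.017 and 0.017 m and angle between tray's own z axis and vertical below 0.03 rad and z of tray in the frame of rest below 0.064 m and linear speed of tray below 0.01 m/s and angle between jar's own z axis and vertical below 0.2 rad and distance between each of block, jar, tine and tray below 0.12 m and z of each of block, jar, tine in the frame of tray below 0.02 m).
It fails at once if the tray tips more than 0.04 rad (2.3 degrees) from level, or its leading end drops more than 8 mm into the gap (angle between tray's own z axis and vertical above 0.04 rad or z of tray_front in the frame of rest below 0.064 m).
It fails at once if the tray is lifted more than 10 mm off the surfaces instead of sliding (z of tray in the frame of bench above 0.07 m).
It fails at once if the stop bar is shoved more than 1.5 mm from where it was set, or touched by the robot (distance of stop from where it was at the start of the episode above 0.0015 m or contact force between stop and the arm above 0.5 N).
It fails at once if the tray is jammed or leant against the light table or its stop with more than 40 N (contact force between tray and rest above 40 N).
It fails at once if the jar tips over, or a bystander is moved more than 20 mm (angle between jar's own z axis and vertical above 0.35 rad or distance of any of antler, ink, knife, scriber, mug, loupe from where it was at the start of the episode above 0.02 m).
It also fails if it takes over 54 s, if anything falls off the work surface, if the arm or the gripper's body presses on something with over 40 N, if the wrist force passes 120 N, or if a joint passes its speed limit or range.

ROBOT

A 6-joint arm with a two-finger parallel gripper is mounted at the origin on the work surface. World frame = base frame: x ahead of the robot, y to its left, z up, the work surface at z = 0. Lengths are in m, angles in degrees, forces in N, time in s.
With the tool pointing down it reaches from about 0.3 to 0.875 m from the base axis. Payload 6.4 kg.
Tool frame: the origin (TCP) lies at the very end of the fingers, on their centre line; the grasp point (between the pads) lies 19 mm behind it; z points along the fingers, y is the line along which they close (so a half turn about z gives the same grasp; the last joint's range is limited). The gripper opens to 88 mm and grips with 3 to 60 N. Pads are 18 mm wide; open, the fingers measure 123 mm over their backs; the gripper's body (75 mm by 187 mm) begins 45 mm behind the grasp point.
Start: joints at [63.467, 10.359, 92.074, -0, 77.567, -11.82], TCP at [0.146, 0.556, 0.239] pointing down, gripper open.
Joint ranges: [-171.53, 171.53], [-51.25, 118.39], [17.06, 147.69], [-65.23, 245.23], [0, 150.52], [-178.68, 178.68]. Speed limits (degrees/s): [147.25, 147.25, 172.46, 180, 180, 180].

INTERFACE

Orientations are given as a 3x3 rotation matrix whose columns are the frame's x, y, z axes.
In Python, from station import readout, imaging, workorder, recognise, silhouettes gives the robot as it stands. The module is installed in compiled form; this text tells all that it offers.
- The arm moves only by the shell command python3 -m crank 'ROWS'. ROWS is JSON, a list of rows, each a list of 5 numbers: the finger opening in cm, from 0 to 8.81, then the shift along the tool's x, y, z in cm, then the turn about the tool's z in rad. A call has 1 to 8 rows; each row is the pose to reach, as a shift and turn from the pose commanded when the call began, along the tool's axes at that moment; what a row does not reach only later rows make up. A row lasts 1/10 s, in which the tool goes at most 50 mm and 8.59 degrees, less where a joint would pass 70% of its speed; a pose out of reach is approached as far as the arm can. A call with a gripper value outside its range is refused whole. The fingers move at their own pace and stop on an object; the grip force is fixed at half the most. Time passes only in rows, so rows that repeat a pose let the fingers close. It gives the time, the measured TCP pose, the force, the opening and the grip force at its end, in the units of the state.
- readout.read_state(): the state, without advancing time (a new reading comes with each control period).
- imaging.get_image(name): name is "scene" or "top" or "wrist"; returns the picture (384x512x3 uint8, red, green, blue); there is no depth.
- imaging.calibration(name): a dict with "mtx" (3x3 intrinsics, pixels), "camera_from_world" (4x4, takes a point from world to camera coordinates); the wrist camera has in their place "tool_from_camera" (4x4, takes a point from camera to tool coordinates, whose origin is the TCP and whose axes are the flange's). Camera axes: x right, y up, looking along -z (the intrinsics and any distortion apply to the point x, -y, -z); pixel columns grow to the right and rows downward; lengths in m; the calibration is good to about 2 mm. A picture is of the moment at which its call begins: read the wrist's pose just before it. calibration takes no time and is no camera call.
- workorder.sign_off(): hands the job in; it is judged then, once.
Trained networks look in the newest picture that a camera, given by its name, has taken for a name from the list of things; names that differ only in an ending like _2 or _b are one class to them, and where a whole thing is asked for, a point or a joint stands for the part that bears it (a point fixed in the world has none). Each returns a list of dicts, best first, with "conf" (0 to 1); they miss things now and then, are a little off and sometimes report something else, mostly with a low value. They report only what shows in the picture. A call takes as long as a camera call. They do not tell look-alikes from the thing itself.
- recognise(camera, target): "bbox" ([left, top, right, bottom] in pixels, round what is visible of it).
- silhouettes(camera, target): "pixels" (384x512 bool, what is visible of it) and "bbox" ([left, top, right, bottom] in pixels, round what is visible of it).
The state is a dict: "time_s": time; "joint_positions": joint angles; "qd": joint speeds; "joint_efforts": joint torques, N m; "tcp_pos": TCP position; "tool_rot": TCP orientation; "wrist_force": force on the tool from outside, world axes, zero at the start; "wrist_torque": the same for the moment, N m; "width": finger opening in m; "finger_force": force on a finger pad.
Only numpy, scipy, OpenCV 4.12 (cv2) and the standard library are available. Lean on these libraries where they do the work, as an engineer would, in place of code of your own. Each camera call takes 0.05 s, during which the arm holds its last target. There are 200 camera calls.

## Working session

There is one attempt and no reset: what is moved stays moved. The work goes in short steps, Python scripts to look and compute and a shell command to move; the robot and the scene stay as the last step left them, time stands still between calls to the robot, and variables do not carry over. Pictures are saved under pics/ and viewed, at most 10 in all, crops included, and the job is handed in when it is done.

```bash
mkdir -p pics; python3 - <<'E'
from station import readout, imaging
import cv2, numpy as np
s=readout.read_state(); print({k:np.round(v,3).tolist() for k,v in s.items()})
a=imaging.get_image("top"); b=imaging.get_image("scene")
for n,i in (("top",a),("scene",b)): cv2.imwrite(f"pics/{n}0.png",cv2.cvtColor(i,cv2.COLOR_RGB2BGR))
for n in ("top","scene","wrist"):
    c=imaging.calibration(n); print(n,{k:np.round(v,4).tolist() for k,v in c.items()})
E
```

```text
{'time_s': 0.0, 'joint_positions': [63.466, 10.401, 92.132, -0.002, 77.566, -11.823], 'qd': [-0.068, -0.04, 0.051, 0.053, 0.031, 0.048], 'joint_efforts': [0.002, -43.389, -34.184, 0.07, 0.039, -0.0], 'tcp_pos': [0.146, 0.556, 0.238], 'tool_rot': [[-0.967, 0.254, -0.001], [0.254, 0.967, -0.002], [0.0, -0.002, -1.0]], 'wrist_force': [-0.849, -0.047, -0.742], 'wrist_torque': [0.006, -0.032, -0.039], 'finger_force': 0.0, 'width': 0.088}
top {'mtx': [[433.6599, 0.0, 255.15], [0.0, 433.6599, 190.745], [0.0, 0.0, 1.0]], 'camera_from_world': [[-0.0224, -0.9995, -0.0204, 0.1289], [0.983, -0.0257, 0.1815, -0.5562], [-0.182, -0.016, 0.9832, -1.2682], [0.0, 0.0, 0.0, 1.0]]}
scene {'mtx': [[419.7534, 0.0, 259.4624], [0.0, 419.7534, 195.4776], [0.0, 0.0, 1.0]], 'camera_from_world': [[-0.5378, 0.8431, 0.003, 0.1987], [-0.4815, -0.3101, 0.8197, 0.2172], [0.692, 0.4394, 0.5727, -1.7245], [0.0, 0.0, 0.0, 1.0]]}
wrist {'mtx': [[297.1628, 0.0, 255.2124], [0.0, 297.1628, 189.4991], [0.0, 0.0, 1.0]], 'tool_from_camera': [[0.0015, 0.9527, 0.304, 0.0791], [1.0, -0.0017, 0.0003, 0.001], [0.0008, 0.304, -0.9527, -0.147], [0.0, 0.0, 0.0, 1.0]]}
```

View pics/top0.png

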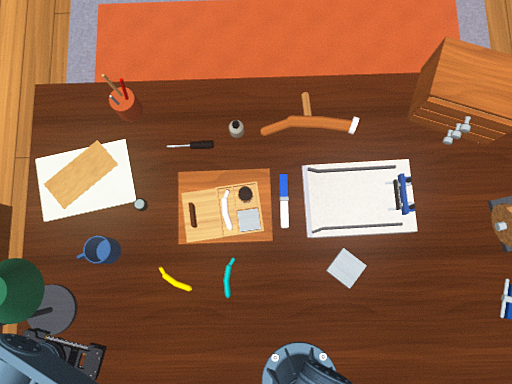

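View pics/scene0.png

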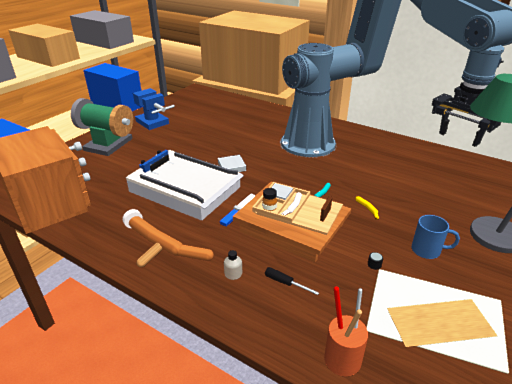

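Top view: riser at about (225,206), with the tray on it and its dark handle at (193,215). The light table is at (360,198) with the blue stop at (404,193), and the knife lies in the gap at (284,200). The tray slides to image right, which is world -y.

```bash
cat > h.py <<'E'
import numpy as np, cv2
from station import readout, imaging, recognise, silhouettes
def cam(n, st=None):
    c=imaging.calibration(n); K=np.array(c["mtx"])
    if n=="wrist":
        T=np.eye(4); T[:3,:3]=st["tool_rot"]; T[:3,3]=st["tcp_pos"]
        W=T@np.array(c["tool_from_camera"])
    else: W=np.linalg.inv(np.array(c["camera_from_world"]))
    return K,W
def unproj(uv,z,K,W):
    uv=np.atleast_2d(np.asarray(uv,float)); 
    d=np.c_[(uv[:,0]-K[0,2])/K[0,0],-(uv[:,1]-K[1,2])/K[1,1],-np.ones(len(uv))]@W[:3,:3].T
    o=W[:3,3]; t=(z-o[2])/d[:,2]; return (o+d*t[:,None])[:,:2]
def rect(mask,z,K,W):
    v,u=np.nonzero(mask); p=unproj(np.c_[u,v],z,K,W)
    r=cv2.minAreaRect((p*1000).astype(np.float32)); return r
def save(n,i): cv2.imwrite(f"pics/{n}.png",cv2.cvtColor(i,cv2.COLOR_RGB2BGR))
E
python3 - <<'E'
from h import *
K,W=cam("top"); imaging.get_image("top")
for t,z in (("tray",.068),("tray_handle",.1),("bench",.06),("rest",.06),("stop",.08),("jar",.12),("block",.085),("knife",.02)):
    for r in silhouettes("top",t)[:2]:
        a=rect(r["pixels"],z,K,W); print(t,round(r["conf"],2),np.round(r["bbox"]),[np.round(x,1) for x in a],int(r["pixels"].sum()))
        if t in("rest","bench"): print(np.round(cv2.boxPoints(a)))
E
```

```text
tray 0.9 [179. 182. 266. 242.] [array([498.5, 215.4]), array([156.5, 230.6]), np.float64(7.0)] 2851
tray_handle 0.64 [182. 183. 263. 244.] [array([492.7, 212.2]), array([150. , 224.7]), np.float64(6.9)] 2996
tray_handle 0.57 [260.  94. 361. 133.] [array([787.6, -52.2]), array([295.9, 137.3]), np.float64(89.7)] 1512
bench 0.78 [177. 170. 273. 244.] [array([515.5, 207.5]), array([221.1, 277.8]), np.float64(0.7)] 2744
[[403. 345.]
 [407.  67.]
 [628.  70.]
 [624. 348.]]
rest 0.64 [300. 161. 418. 239.] [array([ 528.3, -195.2]), array([223.8, 328.9]), np.float64(1.9)] 7993
[[ 411.  -35.]
 [ 422. -363.]
 [ 646. -356.]
 [ 635.  -27.]]
rest 0.58 [241. 187. 254. 202.] [array([548.5, 144.7]), array([39.4, 43.1]), np.float64(88.8)] 177
[[527. 125.]
 [570. 125.]
 [570. 164.]
 [527. 165.]]
stop 0.8 [393. 174. 414. 214.] [array([ 534.8, -323.4]), array([123.3,  53.6]), np.float64(1.2)] 572
stop 0.38 [227. 118. 245. 140.] [array([751.2, 169.4]), array([54.5, 48.4]), np.float64(42.7)] 234
jar 0.67 [239. 185. 255. 201.] [array([537.9, 142.4]), array([43.3, 46.9]), np.float64(88.5)] 209
block 0.86 [328. 248. 366. 288.] [array([ 323.3, -140.5]), array([84.9, 82.2]), np.float64(48.8)] 841
block 0.76 [238. 208. 263. 229.] [array([467.3, 135.2]), array([61.7, 61.9]), np.float64(6.7)] 437
```

```bash
python3 -m crank '[[6,-5,-2,0,-0.1],[6,-10,-4,0,-0.2],[6,-15,-6,0,-0.3],[6,-20,-8,0,-0.379],[6,-25,-10,0,-0.379],[6,-30,-12,0,-0.379],[6,-35,-14,0,-0.379],[6,-39.6,-16.1,2,-0.379]]' && python3 -m crank '[[6,0,0,0,0],[6,0,0,0,0],[6,0,0,0,0]]'
python3 - <<'E'
from h import *
s=readout.read_state(); K,W=cam("wrist",s); i=imaging.get_image("wrist"); save("wr1",i)
print(s["tcp_pos"],np.round(s["tool_rot"],3).tolist(),s["time_s"])
for t,z in (("tray",.068),("tray_handle",.113)):
    for r in silhouettes("wrist",t)[:2]:
        a=rect(r["pixels"],z,K,W); print(t,round(r["conf"],2),np.round(r["bbox"]),[np.round(x,1) for x in a],int(r["pixels"].sum()))
E
```

```text
time_s: 1.35
tcp_pos: [0.4681, 0.3169, 0.2282]
tool_rot: [[-0.993, -0.122, 0.004], [-0.122, 0.993, 0.002], [-0.004, 0.001, -1.0]]
wrist_force: [0.4, 1.8, 0.2]
width: 0.0599
finger_force: 0.0
time_s: 1.65
tcp_pos: [0.4646, 0.3185, 0.2263]
tool_rot: [[-0.992, -0.122, -0.0], [-0.122, 0.992, 0.0], [0.0, 0.0, -1.0]]
wrist_force: [0.1, 0.7, 0.6]
width: 0.0601
finger_force: 0.0
[0.46459813 0.31853106 0.2263469 ] [[-0.992, -0.122, -0.0], [-0.122, 0.992, 0.0], [0.0, 0.0, -1.0]] 1.65
tray 0.97 [ 25. 116. 265. 259.] [array([500.5, 211.7]), array([159.9, 241.7]), np.float64(7.1)] 21367
tray 0.31 [438.  94. 510. 173.] [array([402.9, 538.9]), array([93.6, 71. ]), np.float64(21.7)] 4732
tray_handle 0.62 [ 24. 115. 263. 258.] [array([483. , 226.2]), array([136. , 207.6]), np.float64(6.8)] 21704
```

View pics/wr1.png

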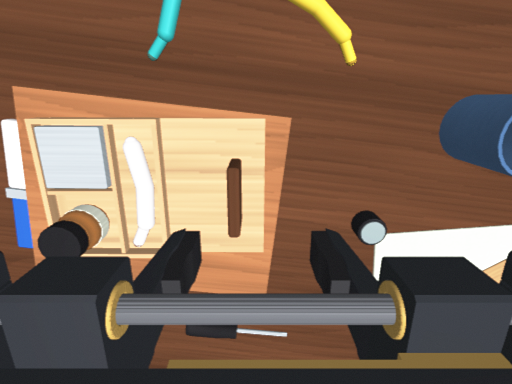

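The wrist view shows the dark handle from (235,160) to (234,236), the tray rear edge at column 265, and the jar and block in the front cell.

```bash
python3 - <<'E'
from h import *
s=readout.read_state(); K,W=cam("wrist",s)
i=cv2.cvtColor(cv2.imread("pics/wr1.png"),cv2.COLOR_BGR2GRAY)
m=np.zeros_like(i); m[145:245,215:255]=(i[145:245,215:255]<70)
print([np.round(x,1) for x in rect(m,.113,K,W)])
p=unproj([[265,119],[265,251],[25,119]],.068,K,W)*1000; print(np.round(p,1), "rear mid",p[:2].mean(0))
h=np.array(rect(m,.113,K,W)[0])/1000; d=np.r_[h-s["tcp_pos"][:2],0]
print("tool shift cm",np.array(s["tool_rot"]).T@d*100)
E
```

```text
[array([473.6, 301.5]), array([62.1, 11. ]), np.float64(6.3)]
[[408.  322.8]
 [555.6 343. ]
 [438.3  83.7]] rear mid [481.78824568 332.89246035]
tool shift cm [-6.94968600e-01 -1.85742768e+00 -2.22320273e-04]
```

```bash
python3 -m crank '[[6,-1,-1,2,0],[6,-1.8,-1.9,5,0],[6,-1.8,-1.9,9,0],[6,-1.8,-1.9,12,0],[6,-1.8,-1.9,14,0],[6,-1.8,-1.9,14.8,0],[6,-1.8,-1.9,14.8,0],[6,-1.8,-1.9,14.8,0]]' && python3 -m crank '[[4,0,0,0,0],[2,0,0,0,0],[0,0,0,0,0],[0,0,0,0,0],[0,0,0,0,0],[0,0,0,0,0]]'
```

```text
time_s: 2.6
tcp_pos: [0.486, 0.302, 0.0795]
tool_rot: [[-0.992, -0.123, 0.002], [-0.123, 0.992, 0.001], [-0.002, 0.0, -1.0]]
wrist_force: [1.0, 0.3, 0.3]
width: 0.0599
finger_force: 0.0
time_s: 3.2
tcp_pos: [0.4855, 0.3012, 0.0782]
tool_rot: [[-0.993, -0.122, -0.0], [-0.122, 0.993, -0.0], [0.0, -0.0, -1.0]]
wrist_force: [-0.6, 0.2, -0.5]
width: 0.0142
finger_force: 0.0
```

```bash
python3 -m crank '[[0,0,0,0,0],[0,0,0,0,0],[0,0,0,0,0]]'; python3 -m crank '[[0,0,0,0.4,0],[0,0,0,0.8,0],[0,0,0,0.8,0]]'
```

```text
time_s: 3.5
tcp_pos: [0.4855, 0.301, 0.0782]
tool_rot: [[-0.993, -0.122, -0.0], [-0.122, 0.993, -0.0], [0.0, -0.0, -1.0]]
wrist_force: [-0.5, -1.5, 0.3]
width: 0.0117
finger_force: 30.0
time_s: 3.8
tcp_pos: [0.4883, 0.3014, 0.0742]
tool_rot: [[-0.992, -0.122, 0.006], [-0.122, 0.993, 0.0], [-0.006, -0.0, -1.0]]
wrist_force: [-4.5, -6.2, 23.3]
width: 0.012
finger_force: 30.0
```

```bash
python3 -m crank '[[0,-0.1,-0.4,-0.2,0.005],[0,-0.4,-1.5,-0.2,0.02],[0,-0.7,-2.9,-0.2,0.035],[0,-1.0,-4.4,-0.2,0.05],[0,-1.3,-6,-0.2,0.065],[0,-1.6,-7.5,-0.2,0.08],[0,-1.85,-8.6,-0.2,0.091],[0,-1.92,-8.9,-0.2,0.091]]'; python3 -m crank '[[0,0,0,0,0],[0,0,0,0,0]]'
python3 - <<'E'
from h import *
s=readout.read_state(); i=imaging.get_image("wrist"); save("wr2",i)
K,W=cam("top"); j=imaging.get_image("top"); save("top2",cv2.resize(j[140:260,160:440],None,fx=2.8,fy=2.8,interpolation=cv2.INTER_CUBIC))
r=silhouettes("top","tray")
if r: print(round(r[0]["conf"],2),r[0]["bbox"],rect(r[0]["pixels"],.075,K,W))
K,W=cam("wrist",s); print(s["tcp_pos"])
E
```

```text
time_s: 4.6
tcp_pos: [0.5173, 0.216, 0.0742]
tool_rot: [[-1.0, -0.029, 0.004], [-0.029, 1.0, 0.003], [-0.004, 0.003, -1.0]]
wrist_force: [-1.6, 7.3, 11.4]
width: 0.012
finger_force: 30.0
time_s: 4.8
tcp_pos: [0.5175, 0.2157, 0.0742]
tool_rot: [[-1.0, -0.031, 0.004], [-0.031, 1.0, 0.001], [-0.004, 0.001, -1.0]]
wrist_force: [-0.2, 0.0, 10.8]
width: 0.0117
finger_force: 30.0
0.9 [212.4, 176.3, 293.6, 229.0] ((517.8424072265625, 127.95989227294922), (154.3363800048828, 228.1688995361328), 0.292838454246521)
[0.51746238 0.21574063 0.0742159 ]
```

View pics/wr2.png

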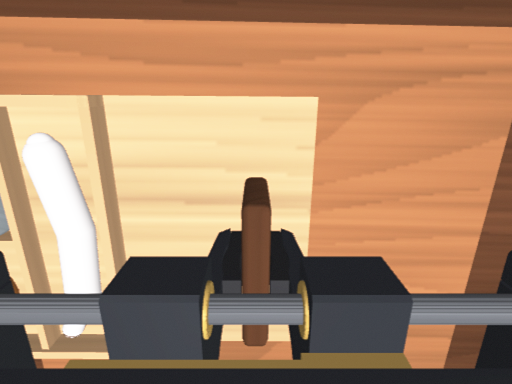

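View pics/top2.png

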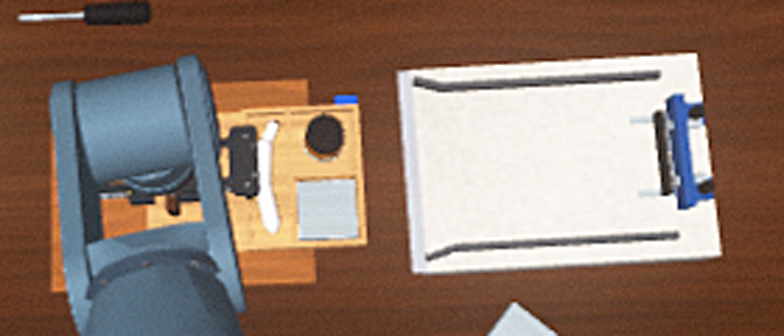

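The tray is level and its leading end is past the riser edge, with crop corners at (360,104) and (367,245). The rail mouths are at (415,80) and (430,258), and the buffer face runs (655,112)–(668,195).

```bash
python3 - <<'E'
from h import *
K,W=cam("top")
def w(pts,z): return np.round(unproj(np.array(pts)/2.8+[160-.3,140-.3],z,K,W)*1000,1)
def ang(p): d=p[0]-p[1]; return np.degrees(np.arctan2(-d[0],d[1]))
for n,p,z in (("railU",[(440,88),(660,75)],.073),("railL",[(455,247),(678,236)],.073),("edgeU",[(400,72),(697,54)],.06),("edgeL",[(415,272),(721,257)],.06)):
    q=w(p,z); print(n,q.tolist(),ang(q), "x at y=0, -200:", [float(np.interp(0,[0],[0])+q[0,0]+(y-q[0,1])*(q[1,0]-q[0,0])/(q[1,1]-q[0,1])) for y in (0,-200)])
print("traylead",w([(360,104),(367,245)],.09).tolist(),"buffer",w([(655,112),(668,195)],.086).tolist())
E
```

```text
railU [[610.5, -72.1], [618.4, -308.3]] 1.9156138468048756 x at y=0, -200: [608.0885266723116, 614.7777730736664]
railL [[439.0, -79.5], [444.9, -313.1]] 1.4468032791936036 x at y=0, -200: [436.99208047945206, 442.04345034246575]
edgeU [[632.5, -31.2], [643.8, -354.3]] 2.0030285579161498 x at y=0, -200: [631.4088207985144, 638.4035592695759]
edgeL [[414.9, -37.8], [422.9, -360.4]] 1.420558930081577 x at y=0, -200: [413.9626162430254, 418.9223186608803]
traylead [[591.6, 15.5], [441.7, 13.7]] buffer [[575.4, -295.7], [486.7, -302.1]]
```

```bash
python3 -m crank '[[0,0,-0.4,0,0],[0,-0.1,-1.2,0,-0.005],[0,-0.2,-2,0,-0.01],[0,-0.2,-2.8,0,-0.01],[0,-0.2,-3.5,0,-0.01],[0,-0.2,-4,0,-0.01],[0,-0.2,-4,0,-0.01]]'
```

```text
time_s: 5.65
tcp_pos: [0.5207, 0.1759, 0.0742]
tool_rot: [[-0.999, -0.041, 0.005], [-0.041, 0.999, 0.002], [-0.005, 0.002, -1.0]]
wrist_force: [-0.2, 2.6, 10.1]
width: 0.0122
finger_force: 30.0
```

```bash
python3 -m crank '[[0,0,-0.5,0,0],[0,0,-1.2,0,0],[0,0,-1.9,0,0],[0,0,-2.5,0,0],[0,0,-2.9,0,0],[0,0,-3,0,0]]'; python3 -m crank '[[0,0,-0.5,0,0],[0,0,-1.2,0,0],[0,0,-2,0,0],[0,0,-2.7,0,0],[0,0,-3.3,0,0],[0,0,-3.5,0,0],[0,0,-3.5,0,0],[0,0,-3.5,0,0]]'
python3 - <<'E'
from h import *
K,W=cam("top"); j=imaging.get_image("top"); save("top3",cv2.resize(j[140:260,160:440],None,fx=2.8,fy=2.8,interpolation=cv2.INTER_CUBIC))
E
```

```text
time_s: 6.25
tcp_pos: [0.522, 0.1465, 0.0743]
tool_rot: [[-0.999, -0.041, 0.005], [-0.04, 0.999, 0.003], [-0.005, 0.003, -1.0]]
wrist_force: [-0.7, 6.7, 10.7]
width: 0.0118
finger_force: 30.0
time_s: 7.05
tcp_pos: [0.5238, 0.1114, 0.0746]
tool_rot: [[-0.999, -0.041, 0.006], [-0.04, 0.999, 0.002], [-0.006, 0.002, -1.0]]
wrist_force: [-0.4, 4.3, 14.5]
width: 0.0117
finger_force: 30.1
```

View pics/top3.png

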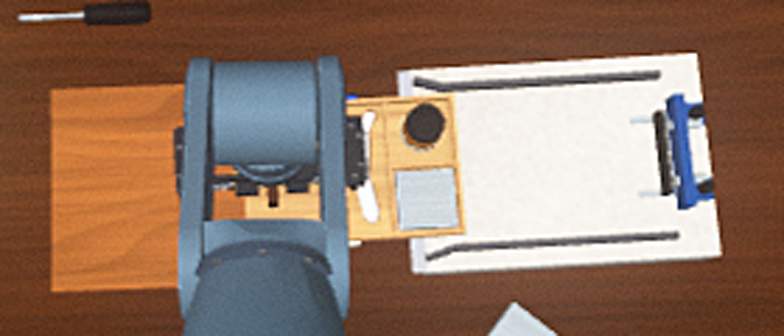

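```bash
python3 -m crank '[[0,0,-0.5,0,0],[0,0.01,-1.5,0,0],[0,0.02,-2.5,0,0],[0,0.03,-3.5,0,0],[0,0.05,-4.5,0,0],[0,0.06,-5.5,0,0],[0,0.07,-6.3,0,0],[0,0.07,-6.5,0,0]]'; python3 -m crank '[[0,0,0,0,0]]'
```

```text
time_s: 7.9
tcp_pos: [0.5252, 0.0459, 0.074]
tool_rot: [[-0.999, -0.04, 0.004], [-0.04, 0.999, 0.002], [-0.004, 0.002, -1.0]]
wrist_force: [-0.1, 6.2, 11.5]
width: 0.0116
finger_force: 30.0
time_s: 8.0
tcp_pos: [0.5252, 0.0457, 0.074]
tool_rot: [[-0.999, -0.04, 0.004], [-0.04, 0.999, 0.001], [-0.004, 0.001, -1.0]]
wrist_force: [0.2, 2.7, 10.1]
width: 0.0113
finger_force: 30.1
```

Good; continue onto the light table.

```bash
python3 -m crank '[[0,0,-0.5,0,0],[0,0.01,-1.3,0,0],[0,0.02,-2.2,0,0],[0,0.03,-3.1,0,0],[0,0.04,-4,0,0],[0,0.05,-4.6,0,0],[0,0.05,-5,0,0],[0,0.05,-5,0,0]]'; python3 -m crank '[[0,0,-0.5,0,0],[0,0.01,-1.3,0,0],[0,0.02,-2.2,0,0],[0,0.03,-3.1,0,0],[0,0.04,-4,0,0],[0,0.05,-4.6,0,0],[0,0.05,-5,0,0],[0,0.05,-5,0,0]]'
python3 - <<'E'
from h import *
K,W=cam("top"); j=imaging.get_image("top"); save("top4",cv2.resize(j[140:260,270:440],None,fx=4,fy=4,interpolation=cv2.INTER_CUBIC))
E
```

```text
time_s: 8.8
tcp_pos: [0.5252, -0.0058, 0.0725]
tool_rot: [[-0.999, -0.04, 0.001], [-0.04, 0.999, -0.001], [-0.001, -0.001, -1.0]]
wrist_force: [-0.3, 1.1, 5.9]
width: 0.0114
finger_force: 30.0
time_s: 9.6
tcp_pos: [0.5266, -0.0555, 0.0724]
tool_rot: [[-0.999, -0.04, 0.0], [-0.04, 0.999, -0.0], [-0.0, -0.0, -1.0]]
wrist_force: [0.2, 0.6, 5.7]
width: 0.0117
finger_force: 30.0
```

View pics/top4.png

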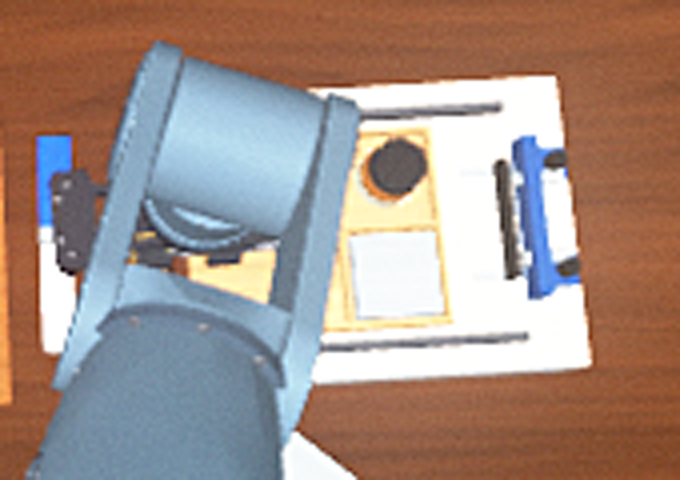

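```bash
python3 -m crank '[[0,0,-0.5,0,0],[0,0.01,-1.2,0,0],[0,0.02,-1.9,0,0],[0,0.03,-2.5,0,0],[0,0.03,-3,0,0],[0,0.03,-3.2,0,0]]'; python3 -m crank '[[0,0,-0.15,0,0],[0,0,-0.3,0,0],[0,0,-0.45,0,0],[0,0,-0.6,0,0],[0,0,-0.6,0,0]]'
```

```text
time_s: 10.25
tcp_pos: [0.5275, -0.0869, 0.0724]
tool_rot: [[-0.999, -0.04, 0.0], [-0.04, 0.999, 0.001], [-0.0, 0.001, -1.0]]
wrist_force: [-0.5, 4.9, 5.9]
width: 0.0119
finger_force: 30.0
time_s: 10.75
tcp_pos: [0.5277, -0.0927, 0.0725]
tool_rot: [[-0.999, -0.041, 0.0], [-0.041, 0.999, 0.0], [-0.0, 0.0, -1.0]]
wrist_force: [-0.8, 4.1, 6.5]
width: 0.012
finger_force: 30.0
```

```bash
python3 -m crank '[[0,0,-0.1,0,0],[0,0,-0.2,0,0],[0,0,-0.2,0,0]]'; python3 -m crank '[[0,0,-0.1,0,0],[0,0,-0.2,0,0],[0,0,-0.2,0,0]]'
```

```text
time_s: 11.05
tcp_pos: [0.5278, -0.0946, 0.0724]
tool_rot: [[-0.999, -0.041, 0.0], [-0.041, 0.999, 0.001], [-0.0, 0.001, -1.0]]
wrist_force: [-0.3, 4.1, 6.1]
width: 0.0118
finger_force: 30.0
time_s: 11.35
tcp_pos: [0.5279, -0.0966, 0.0725]
tool_rot: [[-0.999, -0.041, 0.0], [-0.041, 0.999, 0.001], [-0.0, 0.001, -1.0]]
wrist_force: [-0.2, 5.0, 6.5]
width: 0.0117
finger_force: 30.0
```

```bash
for i in 1 2; do python3 -m crank '[[0,0,-0.1,0,0],[0,0,-0.2,0,0],[0,0,-0.2,0,0]]' | grep -E "pos|force"; done
```

```text
tcp_pos: [0.528, -0.0985, 0.0724]
wrist_force: [0.2, 4.7, 6.5]
finger_force: 30.0
tcp_pos: [0.528, -0.1005, 0.0725]
wrist_force: [-0.7, 3.9, 6.5]
finger_force: 30.0
```

```bash
python3 -m crank '[[0,0,-0.1,0,0],[0,0,-0.2,0,0],[0,0,-0.2,0,0]]' | grep -E "pos|force"; python3 -m crank '[[0,0,-0.1,0,0],[0,0,-0.1,0,0]]' | grep -E "pos|force"
```

```text
tcp_pos: [0.5281, -0.1013, 0.0724]
wrist_force: [0.7, 11.1, 8.2]
finger_force: 30.0
tcp_pos: [0.5281, -0.1016, 0.0724]
wrist_force: [0.7, 13.2, 8.7]
finger_force: 30.0
```

```bash
python3 -m crank '[[0,0,0,0,0],[0,0,0,0,0],[0,0,0,0,0],[0,0,0,0,0],[0,0,0,0,0],[0,0,0,0,0]]' | grep -E "pos|force"; python3 -m crank '[[0,0,0,-0.05,0],[0,0,0,-0.1,0],[0,0,0,-0.1,0],[0,0,0,-0.1,0]]' | grep -E "pos|force"
```

```text
tcp_pos: [0.5281, -0.1016, 0.0725]
wrist_force: [0.8, 12.7, 7.9]
finger_force: 30.0
tcp_pos: [0.5276, -0.1017, 0.0725]
wrist_force: [1.8, 10.3, 1.3]
finger_force: 30.0
```

```bash
python3 -m crank '[[0,0,0,0,0],[0,0,0,0,0],[0,0,0.02,0,0],[0,0,0.04,0,0],[0,0,0.06,0,0],[0,0,0.08,0,0],[0,0,0.08,0,0],[0,0,0.08,0,0]]' | grep -E "pos|force"
```

```text
tcp_pos: [0.5276, -0.1017, 0.0724]
wrist_force: [2.3, 7.1, 0.1]
finger_force: 30.0
```

```bash
python3 -m crank '[[0,0,0.02,0,0],[0,0,0.04,0,0],[0,0,0.06,0,0],[0,0,0.08,0,0],[0,0,0.1,0,0],[0,0,0.1,0,0]]' | grep -E "pos|force"
```

```text
tcp_pos: [0.5275, -0.1014, 0.0725]
wrist_force: [1.5, 5.8, -2.1]
finger_force: 30.0
```

```bash
python3 -m crank '[[0,0,0.02,0.01,0],[0,0,0.04,0.02,0],[0,0,0.06,0.03,0],[0,0,0.08,0.03,0],[0,0,0.1,0.03,0],[0,0,0.1,0.03,0],[0,0,0.1,0.03,0]]' | grep -E "pos|force"
```

```text
tcp_pos: [0.5279, -0.1009, 0.0729]
wrist_force: [0.0, 1.3, -3.8]
finger_force: 30.0
```

```bash
python3 -m crank '[[0,0,-0.01,0.03,0],[0,0,-0.02,0.06,0],[0,0,-0.02,0.06,0],[0,0,-0.02,0.06,0]]' | grep -E "pos|force"
```

```text
tcp_pos: [0.528, -0.1009, 0.0725]
wrist_force: [-0.4, 3.1, 0.2]
finger_force: 30.0
```

Unloaded vertically, with a light residual push. Release and check.

```bash
python3 -m crank '[[1.5,0,0,0,0],[2,0,0,0,0],[3,0,0,0,0],[4,0,0,0,0],[4,0,0,0,0],[4,0,0,0,0]]' | grep -E "pos|force|width"
python3 - <<'E'
from h import *
j=imaging.get_image("wrist"); save("wr5",j)
j=imaging.get_image("top"); save("top5",cv2.resize(j[140:260,270:440],None,fx=4,fy=4,interpolation=cv2.INTER_CUBIC))
E
```

```text
tcp_pos: [0.528, -0.101, 0.0723]
wrist_force: [-0.0, -0.0, 0.3]
width: 0.0401
finger_force: 0.0
```

View pics/top5.png

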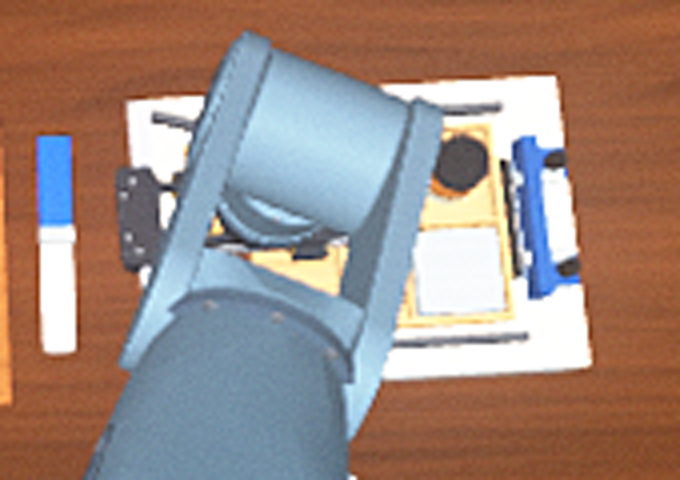

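View pics/wr5.png

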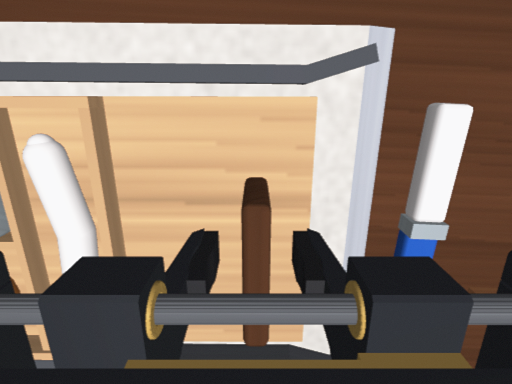

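The tray leading edge meets the buffer at about column 505, the jar stands, and the handle is centred between the open fingers. I'll re-seat it gently with the rear finger only, backing off slowly so that contact is certain.

```bash
python3 -m crank '[[4,0,-0.4,0,0],[4,0,-0.8,0,0],[4,0,-1.1,0,0],[4,0,-1.3,0,0],[4,0,-1.3,0,0]]' | grep -E "pos|t_force"; python3 -m crank '[[4,0,-0.05,0,0],[4,0,-0.1,0,0],[4,0,-0.1,0,0]]' | grep -E "pos|t_force"
```

```text
tcp_pos: [0.5286, -0.1143, 0.0723]
wrist_force: [0.3, 0.9, 0.7]
tcp_pos: [0.5286, -0.1148, 0.0723]
wrist_force: [0.5, 0.2, -0.3]
```

```bash
for i in 1 2; do python3 -m crank '[[4,0,-0.03,0,0],[4,0,-0.06,0,0],[4,0,-0.06,0,0],[4,0,-0.06,0,0]]' | grep -E "pos|t_force";done
```

```text
tcp_pos: [0.5286, -0.1149, 0.0723]
wrist_force: [-0.1, 5.3, 1.9]
tcp_pos: [0.5286, -0.115, 0.0723]
wrist_force: [0.4, 7.3, 1.4]
```

```bash
python3 -m crank '[[4,0,-0.03,0,0],[4,0,-0.03,0,0],[4,0,-0.03,0,0],[4,0,-0.03,0,0],[4,0,-0.03,0,0],[4,0,-0.03,0,0]]' | grep -E "pos|t_force"; python3 -m crank '[[4,0,0.03,0,0],[4,0,0.06,0,0],[4,0,0.09,0,0],[4,0,0.12,0,0],[4,0,0.15,0,0],[4,0,0.18,0,0],[4,0,0.21,0,0],[4,0,0.25,0,0]]' | grep -E "pos|t_force"; python3 -m crank '[[4,0,0.1,0,0],[4,0,0.5,0,0],[4,0,0.9,0,0],[4,0,1.2,0,0],[4,0,1.2,-2,0],[4,0,1.2,-5,0],[4,0,1.2,-9,0],[4,0,1.2,-12,0]]'| grep -E "pos|t_force"
```

```text
tcp_pos: [0.5286, -0.1152, 0.0722]
wrist_force: [0.6, 7.5, 3.2]
tcp_pos: [0.5287, -0.1145, 0.0724]
wrist_force: [-0.2, 0.5, 0.2]
tcp_pos: [0.5284, -0.1018, 0.1945]
wrist_force: [0.3, -0.4, -0.2]
```

```bash
python3 -m crank '[[4,0,0,0,0],[4,0,0,0,0],[4,0,0,0,0]]' >/dev/null; python3 -c "
from station import workorder; print(workorder.sign_off())"
```

```text
the job is handed in; nothing more can be done
None
```

I slid the tray across the gap onto the light table and pressed it against the stop's buffer at about 8 N. I then let it go touching the buffer, with the jar standing and the load in the tray, and handed the job in; no verdict came back.

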